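# Find the high spot of a scouring wheel on the truing stand

## Task

A rubber-tyred scouring wheel is clamped on the truing stand, and its tyre has one high spot. Handling the delicate gauge lightly, slide its carriage fully home against its stop, so that the sprung pointer stands at the tyre; then turn the wheel slowly by its spinner knob, feel where the high spot rubs hardest on the pointer, stop the wheel with the crown of the high spot right at the pointer, and let go. Leave the other things on the bench where they are.

Things in the scene. Friction and masses are not known exactly. Their poses are not given: they have to be found in the camera images.
- stand: fixed grey cast truing stand, base plate 220 x 360 x 22 mm, bearing housing in its middle. Origin on the bench under the wheel's upright spindle; +z is the spindle. The gauge stands on its -y side, so the pointer slides along its y axis and points to +y, at the spindle, 87 mm above the bench.
- turntable: all that turns on the upright spindle: flange, wheel, aluminium clamp plate 160 mm across (top 113 mm above the bench), nut, spinner knob. Origin on the spindle, 62 mm above the bench; +x points to the knob. Turns endlessly either way, stiff bearing (0.05 N m): it stays where it is left. The wheel is clamped at an unknown angle to the knob.
- nut_top (a point): point on the spindle at the top of the clamp nut, 129 mm above the bench. The scouring wheel round it: black rubber tyre 200 mm across, 39 mm high, top 107 mm above the bench, round but for one high spot that may be anywhere: a smooth swelling 3.5 mm proud at its crown, spread over 22 degrees to either side.
- spinner_grip (a point): grip point of the spinner knob: black upright knob 24 mm across and 42 mm tall (119 to 161 mm above the bench) that spins freely on its own pin, 66 mm out from the spindle. This point is on its axis, 142 mm above the bench.
- gauge: fixed grey pedestal 52 x 95 mm with slide bar and stop plate, carrying the carriage and the sprung pointer; origin under the pedestal, 22 mm above the bench.
- pointer_home (a point): where the pointer's round 8 mm tip ends with the carriage home: 0.5 mm off the round tyre, so it rubs only on the high spot, which pushes it back about 2.5 mm (rubber gives a little) against its spring (2 N per mm, about 5 N on the crown, friction about 0.6). Drag at the knob: 1 N or less off it, 4 to 6 N near the crown. The spring does not turn the wheel.
- thumb_post (a point): point on the carriage's upright black thumb post (18 mm across, its top 137 mm above the bench, standing on a steel block 38 x 44 mm whose top is 97 mm above the bench). The gauge is delicate: push it with under 25 N, or pinch the post with under 12 N a finger. The point is on the post's axis 123 mm above the bench. Home, the post stands 156 mm from the spindle.
- carriage (a joint): travel of the gauge carriage towards the wheel in m: 0 backed off, 0.030 home against the stop. It slides with about 8 N of friction and stays where it is left.
- sandal_left: bystander: finished tan strap sandal, 240 x 90 x 65 mm, origin under its middle
- sandal_right: bystander: its pair, same size
- cement_jar: bystander: jar 68 mm across, 95 mm tall, origin under its middle
- spanner: bystander: steel spanner, 170 mm long, lying flat, origin under its middle
- buckle_tin: bystander: open steel tin 84 mm across, 45 mm tall, origin under its middle
- spare_flange: bystander: steel ring 90 mm across, 10 mm thick, lying flat
- last: bystander: wooden shoe last, 220 x 80 x 95 mm, origin under its middle

How it is judged:
By the outcome, as a careful person would: the job done as asked, in the order asked, and still so for the second after the job is handed in, with the robot touching nothing.
It also fails if it takes over 72 s, if anything falls off the work surface, if the arm or the gripper's body presses on something with over 40 N, if the wrist force passes 120 N, or if a joint passes its speed limit or range.

## Robot

A 7-joint arm with a two-finger parallel gripper is mounted at the origin on the work surface. World frame = base frame: x ahead of the robot, y to its left, z up, the work surface at z = 0. Lengths are in m, angles in rad, forces in N, time in s.
With the tool pointing down it reaches from about 0.4 to 0.875 m from the base axis. Payload 19.3 kg.
Tool frame: the origin (TCP) lies at the very end of the fingers, on their centre line; the grasp point (between the pads) lies 19 mm behind it; z points along the fingers, y is the line along which they close (so a half turn about z gives the same grasp; the last joint's range is limited). The gripper opens to 85 mm and grips with 20 to 120 N. Pads are 22 mm wide; open, the fingers measure 114 mm over their backs; the gripper's body (76 mm by 85 mm) begins 54 mm behind the grasp point. The pads swing forward as they close: fully open they stand 13 mm farther back than shut.
Start: joints at [1.268, 0.521, -0.036, 1.599, 0.021, 1.021, -0.113], TCP at [0.144, -0.608, 0.231] pointing down, gripper open.
Joint ranges: [-2.91, 2.91], [-0.3, 2.13], [-1.5, 1.42], [0.17, 2.43], [-1.26, 4.41], [0.16, 1.93], [-2.52, 2.52]. Speed limits (rad/s): [1.89, 1.89, 2.39, 2.39, 3.01, 3.01, 3.01].

## Interface

Orientations are given as [roll, pitch, yaw] about the fixed x, y, z axes, in that order (R = Rz(yaw) Ry(pitch) Rx(roll)).
In Python, from workcell import bot gives the robot as it stands.
- The arm moves only by the tool carry_out, never from a script. Its argument "rows" is a list that holds one entry, the list of rows, each a list of 4 numbers: the shift along the tool's x, y, z in m, then the turn about the tool's z in degrees. In form: [[[x, y, z, twist], ...]]. A call has 1 to 12 rows; each row is the pose to reach, as a shift and turn from the pose commanded when the call began, along the tool's axes at that moment; what a row does not reach only later rows make up. A row lasts 1/12 s, in which the tool goes at most 41.7 mm and 7.16 degrees, less where a joint would pass 70% of its speed; a pose out of reach is approached as far as the arm can. A call with a gripper value outside its range is refused whole. "grip" is the finger opening in m, from 0 to 0.0854, set as the call begins (left out, the last holds). The fingers move at their own pace and stop on an object; "grip_force" is the grip in N (left out, the last holds). Time passes only in rows, so rows that repeat a pose let the fingers close. It gives the time, the measured TCP pose, the force, the opening and the grip force at its end, in the units of the state.
- bot.observe(): the state, without advancing time (a new reading comes with each control period).
- bot.grab_frame(name): name is "scene" or "top" or "wrist"; returns a dict with "pixels" (400x640x3 uint8, red, green, blue), "K" (3x3 intrinsics, pixels), "pose" (4x4, takes a point from camera to world coordinates). Camera axes: x right, y down, z forward; pixel columns grow to the right and rows downward; lengths in m; the calibration is good to about 2 mm. A picture is of the moment at which its call begins. There is no depth.
- bot.job_done(): hands the job in; it is judged then, once.
Trained networks look in a picture, given as the dict that the camera call returned (one of the last four; its "shot" number tells which), for a name from the list of things; names that differ only in an ending like _2 or _b are one class to them, and where a whole thing is asked for, a point or a joint stands for the part that bears it (a point fixed in the world has none). Each returns a list of dicts, best first, with "conf" (0 to 1); they miss things now and then, are a little off and sometimes report something else, mostly with a low value. They report only what shows in the picture. A call takes as long as a camera call.
- bot.look_for(picture, label): "position" ([column, row] in pixels, amid what is visible of it).
- bot.regions_of(picture, label): "region" (400x640 bool, what is visible of it) and "position" ([column, row] in pixels, amid what is visible of it).
- bot.spot_point(picture, label): "position" ([column, row] in pixels: a listed point, or the origin of a listed thing).
The state is a dict: "clock": time; "qpos": joint angles; "qd": joint speeds; "joint_efforts": joint torques, N m; "position": TCP position; "tool_rot": TCP orientation; "force": force on the tool from outside, world axes, zero at the start; "moment": the same for the moment, N m; "grip_width": finger opening in m; "finger_force": force on a finger pad.
Only numpy, scipy, OpenCV 4.12 (cv2) and the standard library are available. Lean on these libraries where they do the work, as an engineer would, in place of code of your own. Each camera call takes 0.05 s, during which the arm holds its last target. There are 200 camera calls.

## Working session

There is one attempt and no reset: what is moved stays moved. The work goes in short steps, Python scripts to look and compute and a tool call to move; the robot and the scene stay as the last step left them, time stands still between calls to the robot, and variables do not carry over. Pictures are saved under pics/ and viewed, at most 10 in all, crops included, and the job is handed in when it is done.

Besides the shell and the picture viewer there is one more tool, called after "Request:" by a JSON object that holds its "name" and its "arguments". carry_out: Moves the arm, as the interface text tells. Its arguments: {"type":"object","properties":{"rows":{"type":"array","items":{"type":"array","items":{"type":"array","items":{"type":"number"}}}},"grip":{"type":"number"},"grip_force":{"type":"number"}},"required":["rows"]}

```bash
mkdir -p pics; cat > h.py <<'E'
from workcell import bot
import numpy as np, cv2
def ray(f,p):
    d=np.linalg.inv(f["K"])@[p[0],p[1],1]; P=np.array(f["pose"]); return P[:3,3],P[:3,:3]@d
def atz(f,p,z):
    o,d=ray(f,p); return o+d*(z-o[2])/d[2]
def save(f,n): cv2.imwrite(f"pics/{n}.png",cv2.cvtColor(f["pixels"],cv2.COLOR_RGB2BGR))
E
python3 - <<'E'
from h import *
s=bot.observe(); print({k:np.round(v,3).tolist() for k,v in s.items()})
Z=dict(nut_top=.129,spinner_grip=.142,thumb_post=.123,pointer_home=.087,stand=0,gauge=.022)
for n in ["top","scene"]:
    f=bot.grab_frame(n); save(f,n)
    for l,z in Z.items():
        for r in bot.spot_point(f,l)[:2]: print(n,l,np.round(r["conf"],2),np.round(r["position"],1),np.round(atz(f,r["position"],z),4))
E
```

```text
{'clock': 0.0, 'qpos': [1.268, 0.522, -0.036, 1.6, 0.021, 1.021, -0.113], 'qd': [0.0, -0.0, 0.0, 0.0, -0.001, 0.001, 0.002], 'joint_efforts': [-0.001, -92.711, 1.98, -36.993, 0.018, 0.008, 0.0], 'position': [0.144, -0.608, 0.231], 'tool_rot': [-3.14, 0.0, 0.233], 'force': [-0.311, 0.132, -0.625], 'moment': [0.011, 0.029, 0.02], 'finger_force': 0.0, 'grip_width': 0.085}
top nut_top 0.94 [334.4 203.4] [0.5744 0.0238 0.129 ]
top spinner_grip 0.9 [333.6 182. ] [0.6387 0.0258 0.142 ]
top pointer_home 0.93 [366.8 197.3] [ 0.6003 -0.0806  0.087 ]
top stand 0.66 [333.7 209.8] [0.5743 0.0223 0.    ]
top gauge 0.93 [389.2 197.8] [ 0.6099 -0.1623  0.022 ]
top gauge 0.17 [422.2 194.2] [ 0.6212 -0.2728  0.022 ]
scene spinner_grip 0.8 [290.2 199.8] [0.6484 0.0249 0.142 ]
scene thumb_post 0.54 [234.8 184.6] [ 0.6027 -0.1504  0.123 ]
scene thumb_post 0.22 [422.4 213.4] [0.5789 0.3595 0.123 ]
scene pointer_home 0.72 [262.  203.4] [ 0.6168 -0.0672  0.087 ]
scene stand 0.63 [298.6 226.2] [0.5804 0.0264 0.    ]
scene gauge 0.64 [238.  214.1] [ 0.6051 -0.1481  0.022 ]
```

View pics/top.png

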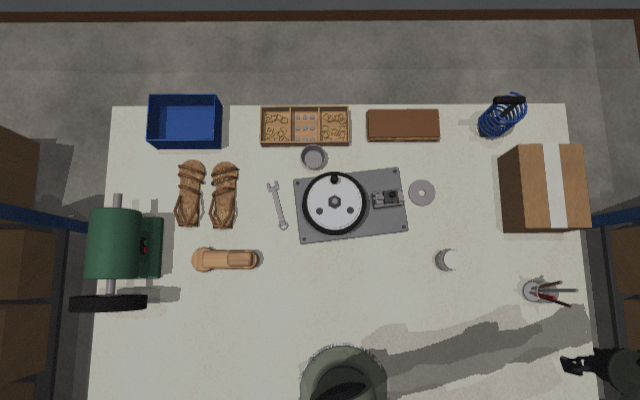

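View pics/scene.png

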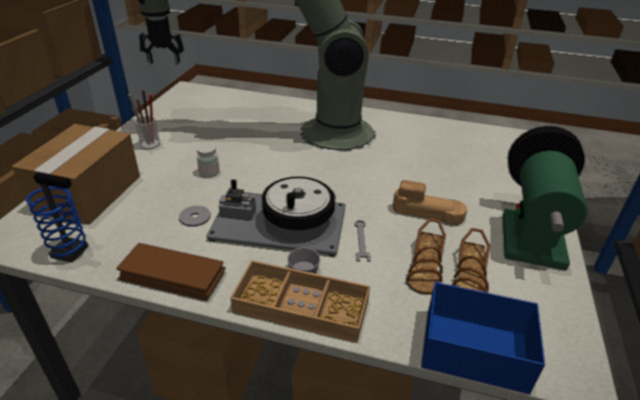

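The top view shows the stand's wheel at about (334,203), the knob at (334,181) and the gauge at (385,198), to the right (-y). The networks agree with this. The bystanders are clear of the path. I'll move above the stand for a wrist view.

Request:
{"name": "carry_out", "arguments": {"rows": [[[0.03,-0.02,-0.035,0],[0.07,-0.05,-0.07,0],[0.11,-0.08,-0.1,0],[0.15,-0.11,-0.119,0],[0.54,-0.42,-0.119,0],[0.54,-0.42,-0.119,0],[0.54,-0.42,-0.119,0],[0.54,-0.42,-0.119,0],[0.54,-0.42,-0.119,0],[0.54,-0.42,-0.119,0],[0.54,-0.42,-0.119,0],[0.54,-0.42,-0.119,0]]], "grip": 0.0, "grip_force": 20}}

```text
clock: 1.7
position: [0.4401, -0.2419, 0.3411]
tool_rot: [3.141, -0.0, 0.233]
force: [0.6, -1.2, 0.1]
grip_width: -0.0003
finger_force: 0.0
```

Request:
{"name": "carry_out", "arguments": {"rows": [[[0.166,-0.137,0.0,0],[0.166,-0.137,0.0,0],[0.166,-0.137,0.0,0],[0.166,-0.137,0.0,0],[0.166,-0.137,0.0,0],[0.166,-0.137,0.0,0],[0.166,-0.137,0.0,0],[0.166,-0.137,0.0,0],[0.166,-0.137,0.0,0],[0.166,-0.137,0.0,0]]]}}

```text
clock: 2.53
position: [0.5688, -0.0733, 0.3409]
tool_rot: [3.141, -0.0, 0.231]
force: [0.4, -0.2, 0.0]
grip_width: -0.0001
finger_force: 0.0
```

```bash
python3 - <<'E'
from h import *
s=bot.observe(); print({k:np.round(s[k],4).tolist() for k in ["clock","position","tool_rot","force"]})
Z=dict(nut_top=.129,spinner_grip=.142,thumb_post=.123,pointer_home=.087,stand=0,gauge=.022)
f=bot.grab_frame("wrist"); save(f,"w1"); print(np.round(f["pose"],3))
for l,z in Z.items():
    for r in bot.spot_point(f,l)[:2]: print(l,np.round(r["conf"],2),np.round(r["position"],1),np.round(atz(f,r["position"],z),4))
E
```

```text
{'clock': 2.5333, 'position': [0.5688, -0.0733, 0.3409], 'tool_rot': [3.1411, -0.0001, 0.231], 'force': [0.4475, -0.1724, 0.0491]}
[[ 0.229 -0.939 -0.257  0.632]
 [-0.973 -0.221 -0.061 -0.058]
 [ 0.     0.264 -0.965  0.483]
 [ 0.     0.     0.     1.   ]]
nut_top 0.61 [242.9 147. ] [0.582  0.0204 0.129 ]
spinner_grip 0.81 [246.   89.6] [0.6479 0.0246 0.142 ]
thumb_post 0.68 [379.5 163.3] [ 0.6006 -0.151   0.123 ]
thumb_post 0.48 [241.3 147.6] [0.5799 0.0235 0.123 ]
stand 0.56 [257.4 139.4] [0.5816 0.0273 0.    ]
gauge 0.69 [365.6 150.1] [ 0.6071 -0.1491  0.022 ]
gauge 0.3 [256.9 139. ] [0.5843 0.0243 0.022 ]
```

View pics/w1.png

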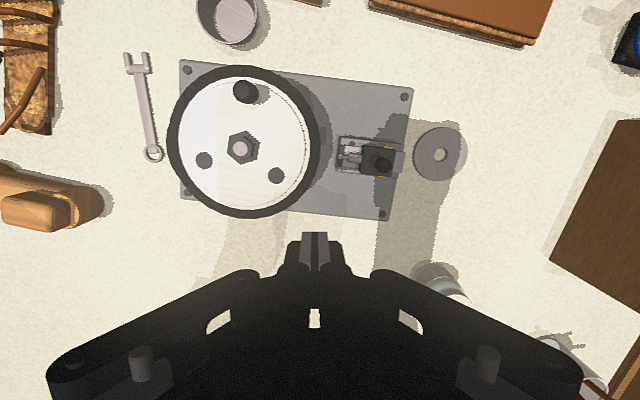

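The wrist view shows the wheel centred at about (243,148), the knob at (244,92), the thumb post at (379,160) and the plate corners at about (181,60) and (413,88). Next I'll refine the stand geometry and the tyre outline.

```bash
cat > tyre.py <<'E'
from h import *
from scipy.optimize import least_squares
def tyre(f,c0,n=360):
    g=cv2.GaussianBlur(cv2.cvtColor(f["pixels"],cv2.COLOR_RGB2GRAY),(3,3),0).astype(np.float32)
    P=np.array(f["pose"]);K=np.array(f["K"])
    th=np.radians(np.arange(n)); rr=np.arange(.088,.115,.00025)
    X=np.stack([c0[0]+rr[None]*np.cos(th)[:,None],c0[1]+rr[None]*np.sin(th)[:,None],np.full((n,len(rr)),.107)],-1)
    c=(X-P[:3,3])@P[:3,:3]@K.T; u=(c[...,0]/c[...,2]).astype(np.float32);v=(c[...,1]/c[...,2]).astype(np.float32)
    I=cv2.remap(g,u,v,cv2.INTER_LINEAR)
    G=np.gradient(I,axis=1)
    # outermost strong rise
    r=rr[np.argmax(G,1)]; ok=G.max(1)>.5
    pts=np.c_[c0[0]+r*np.cos(th),c0[1]+r*np.sin(th)]
    s=least_squares(lambda p:(np.hypot(*(pts[ok]-p[:2]).T)-p[2]),[*c0,.1],loss="soft_l1",f_scale=.0006)
    d=np.hypot(*(pts-s.x[:2]).T)-s.x[2]
    return s.x,d*1000,ok
E
python3 - <<'E'
from tyre import *
f=bot.grab_frame("wrist")
for p,n in zip([(181,60),(413,88),(386,220),(180,198)],"abcd"): print(n,np.round(atz(f,p,.022),4))
a,b,c,d=[atz(f,p,.022)[:2] for p in [(181,60),(413,88),(386,220),(180,198)]]
print("sides",[np.round((np.linalg.norm(q-p),np.degrees(np.arctan2(*(q-p)[::-1]))),3) for p,q in [(a,b),(b,c),(d,c),(a,d)]],(a+c)/2)
x,dd,ok=tyre(f,(.581,.022)); print(np.round(x,4))
print([(int(i*6),round(float(np.median(dd[i*6:i*6+6])),1),int(ok[i*6:i*6+6].sum())) for i in range(60)])
for l in ["thumb_post"]:
    for r in bot.regions_of(f,l)[:1]:
        m=r["region"]; ys,xs=np.nonzero(m); print(r["conf"],xs.min(),xs.max(),ys.min(),ys.max(),r["position"])
im=cv2.cvtColor(f["pixels"],cv2.COLOR_RGB2BGR)[50:230,160:420]
cv2.imwrite("pics/w1c.png",cv2.resize(im,None,fx=3,fy=3,interpolation=cv2.INTER_CUBIC))
E
```

```text
a [0.6721 0.1558 0.022 ]
b [ 0.7143 -0.1923  0.022 ]
c [ 0.501 -0.215  0.022]
d [0.4587 0.1342 0.022 ]
sides [array([  0.351, -83.09 ]), array([   0.214, -173.909]), array([  0.352, -83.103]), array([   0.214, -174.2  ])] [ 0.58652534 -0.02960046]
[0.582  0.0204 0.1022]
[(0, -5.4, 6), (6, -4.9, 6), (12, -4.4, 6), (18, -3.3, 6), (24, -0.0, 6), (30, 3.8, 6), (36, 2.9, 6), (42, -2.5, 6), (48, -2.3, 6), (54, -1.6, 6), (60, -1.5, 6), (66, -1.0, 6), (72, -0.7, 6), (78, -0.3, 6), (84, -0.2, 6), (90, 1.7, 6), (96, 3.3, 6), (102, 4.0, 6), (108, 4.1, 6), (114, 4.2, 6), (120, 2.9, 6), (126, 1.7, 6), (132, 1.4, 6), (138, 13.5, 6), (144, 1.5, 6), (150, 0.5, 6), (156, 0.6, 6), (162, 0.1, 6), (168, 0.2, 6), (174, -0.6, 6), (180, -0.4, 6), (186, -1.4, 6), (192, -1.8, 6), (198, -1.8, 6), (204, -2.0, 6), (210, -2.5, 6), (216, -3.0, 6), (222, -0.5, 6), (228, -3.8, 6), (234, -4.4, 6), (240, -4.8, 6), (246, -3.1, 6), (252, -0.5, 6), (258, 2.5, 6), (264, 5.1, 6), (270, 6.4, 6), (276, -6.5, 6), (282, 9.1, 6), (288, 9.9, 6), (294, 10.2, 6), (300, 9.2, 6), (306, 9.2, 6), (312, 7.4, 6), (318, 5.0, 6), (324, 3.8, 6), (330, 5.2, 6), (336, 5.0, 6), (342, 0.0, 6), (348, -4.2, 6), (354, -5.8, 6)]
0.89 340 396 146 177 [376.7, 160.6]
```

View pics/w1c.png

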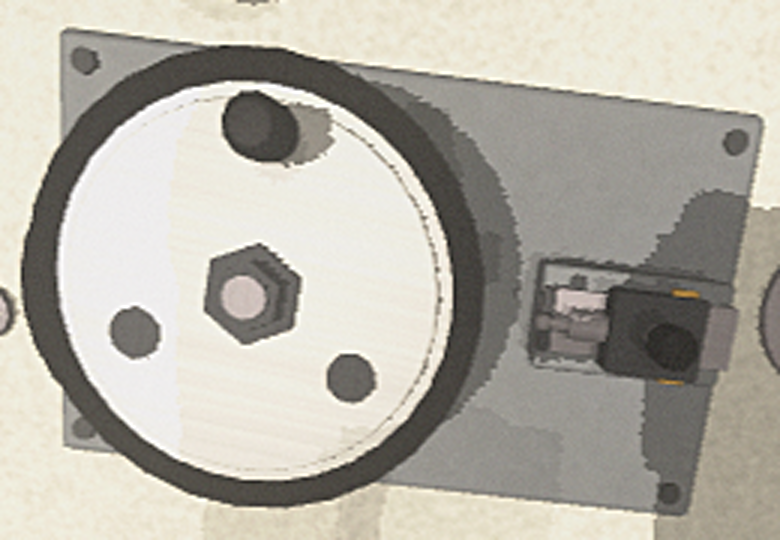

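```bash
python3 - <<'E'
import re
s=open('tyre.py').read()
s=s.replace('G=np.gradient(I,axis=1)','').replace('r=rr[np.argmax(G,1)]; ok=G.max(1)>.5','k=(I>T).argmax(1); k0=np.maximum(k-1,0); q=np.arange(n); a,b=I[q,k0],I[q,k]; r=rr[k0]+.00025*np.clip((T-a)/np.maximum(b-a,1e-3),0,1); ok=(k>8)&(I[:,8]<T)').replace('n=360)','n=360,T=88)')
open('tyre.py','w').write(s)
E
python3 - <<'E'
from tyre import *
f=bot.grab_frame("wrist"); print(np.round(f["K"],1).tolist())
g=cv2.cvtColor(f["pixels"],cv2.COLOR_RGB2GRAY); print(g[150,300:345].tolist())
for T in (75,90):
  x,dd,ok=tyre(f,(.582,.0205),T=T); print(np.round(x,4))
  print([(int(i*6),round(float(np.median(dd[i*6:i*6+6])),1),int(ok[i*6:i*6+6].sum())) for i in range(60)])
sp=x[:2]; e=np.array([-np.sin(.113),np.cos(.113)])
for n,p,z in [("posttop",(384,165),.137),("tip",(339.5,156),.087)]:
    d=atz(f,p,z)[:2]-sp; print(n,d+sp,"along",d@e,"across",d@[e[1],-e[0]])
E
```

```text
[[283.9, 0.0, 314.1], [0.0, 283.9, 198.5], [0.0, 0.0, 1.0]]
[234, 234, 232, 235, 235, 208, 111, 175, 233, 236, 208, 44, 67, 65, 62, 64, 67, 64, 62, 55, 67, 90, 110, 108, 109, 109, 108, 104, 103, 108, 107, 106, 107, 116, 141, 132, 142, 125, 75, 85, 82, 80, 106, 91, 87]
[0.5802 0.0225 0.0972]
[(0, -0.3, 6), (6, -0.0, 6), (12, 0.1, 6), (18, 0.6, 6), (24, 0.4, 5), (30, 0.7, 6), (36, -5.9, 5), (42, -9.3, 0), (48, -9.6, 0), (54, -9.9, 0), (60, -10.2, 0), (66, -10.4, 0), (72, -10.7, 0), (78, -10.9, 0), (84, -11.1, 0), (90, -11.3, 0), (96, -11.5, 0), (102, -11.6, 0), (108, -11.8, 0), (114, -11.9, 0), (120, -11.9, 0), (126, -11.9, 0), (132, -11.9, 0), (138, -11.9, 0), (144, -11.9, 0), (150, -11.8, 0), (156, -11.7, 0), (162, -11.5, 0), (168, -11.3, 0), (174, -11.2, 0), (180, -10.9, 0), (186, -10.7, 0), (192, -10.5, 0), (198, -10.2, 0), (204, -9.9, 0), (210, -0.4, 4), (216, -0.1, 6), (222, -0.2, 6), (228, -0.1, 6), (234, -0.1, 6), (240, -0.3, 6), (246, 0.4, 6), (252, -0.1, 6), (258, 0.1, 6), (264, -0.2, 6), (270, 0.2, 6), (276, -0.1, 6), (282, 0.3, 6), (288, 0.2, 6), (294, 0.3, 6), (300, -0.2, 
[... 595 characters left out ...]
 (162, -12.1, 0), (168, -11.9, 0), (174, -11.8, 0), (180, -11.6, 0), (186, -11.4, 0), (192, -11.2, 0), (198, -11.0, 0), (204, -0.1, 4), (210, -0.2, 6), (216, -0.2, 6), (222, -0.0, 6), (228, -0.2, 6), (234, -0.2, 6), (240, -0.6, 6), (246, 0.7, 6), (252, -0.0, 6), (258, 0.2, 6), (264, -0.1, 6), (270, 0.2, 6), (276, -0.3, 6), (282, 0.4, 6), (288, 0.6, 6), (294, 0.6, 6), (300, -0.2, 6), (306, -0.2, 6), (312, 0.5, 6), (318, 0.3, 6), (324, 0.5, 6), (330, 0.2, 6), (336, -0.3, 6), (342, -0.5, 6), (348, -0.4, 6), (354, -1.0, 6)]
posttop [ 0.60163412 -0.15200579] along -0.17551417070577302 across 0.001398714350770082
tip [ 0.5949407  -0.10186827] along -0.12494166541494517 across 0.0004014769919106539
```

```bash
python3 - <<'E'
from tyre import *
import tyre as t
f=bot.grab_frame("wrist")
s=open('tyre.py').read().replace('(k>8)&(I[:,8]<T)','(k>0)').replace('.088,.115','.0945,.115'); exec(s)
for T in (95,):
  x,dd,ok=tyre(f,(.5805,.0222),T=T); print(np.round(x,4))
  print([(int(i*6),round(float(np.median(dd[i*6:i*6+6])),1),int(ok[i*6:i*6+6].sum())) for i in range(60)])
E
```

```text
[0.5801 0.0229 0.0989]
[(0, -1.0, 6), (6, -1.1, 6), (12, -1.0, 6), (18, -0.5, 6), (24, -0.4, 6), (30, -0.2, 6), (36, -0.5, 6), (42, -0.1, 6), (48, -0.4, 6), (54, 0.1, 6), (60, -0.1, 6), (66, -0.1, 6), (72, -0.4, 6), (78, -0.2, 6), (84, -0.1, 6), (90, 1.6, 6), (96, 2.9, 6), (102, 3.3, 6), (108, 3.3, 6), (114, 3.1, 6), (120, 1.8, 6), (126, 0.4, 6), (132, 0.5, 6), (138, 1.1, 6), (144, 0.5, 6), (150, -0.4, 6), (156, -0.4, 6), (162, -0.7, 6), (168, -0.2, 6), (174, -0.5, 6), (180, -0.2, 6), (186, -0.7, 6), (192, -0.4, 6), (198, -0.6, 6), (204, -0.5, 6), (210, -0.6, 6), (216, -0.7, 6), (222, -0.2, 6), (228, -0.5, 6), (234, -0.1, 6), (240, -0.8, 6), (246, 0.6, 6), (252, 0.1, 6), (258, 0.6, 6), (264, 0.1, 6), (270, 0.7, 6), (276, 0.2, 6), (282, 0.5, 6), (288, 6.5, 6), (294, 4.3, 6), (300, 0.2, 6), (306, 0.2, 6), (312, 1.2, 6), (318, 1.1, 6), (324, 1.0, 6), (330, 0.3, 6), (336, -0.0, 6), (342, -0.6, 6), (348, -0.4, 6), (354, -1.3, 6)]
```

The tyre outline shows a bulge centred at about 107° in world angle, with the pointer at about -83.5°. That gives me a prior for the crown. Next I'll go behind the post with the fingers closed.

Request:
{"name": "carry_out", "arguments": {"rows": [[[0.01,0.04,0,2.2],[0.01,0.08,0,4.5],[0.01,0.12,0.01,6.8],[0.01,0.125,0.05,6.8],[0.01,0.125,0.09,6.8],[0.01,0.125,0.125,6.8],[0.01,0.125,0.155,6.8],[0.01,0.125,0.175,6.8],[0.01,0.125,0.185,6.8],[0.01,0.125,0.185,6.8]]]}}

```text
clock: 3.92
position: [0.6069, -0.1912, 0.1537]
tool_rot: [-3.14, 0.003, 0.114]
force: [0.7, -0.2, 0.6]
grip_width: 0.0002
finger_force: 0.0
```

```bash
python3 - <<'E'
from h import *
s=bot.observe(); print({k:np.round(s[k],4).tolist() for k in ["clock","position","tool_rot","force"]})
f=bot.grab_frame("wrist"); save(f,"w2")
for l,z in dict(thumb_post=.123,nut_top=.129,spinner_grip=.142,gauge=.022,pointer_home=.087).items():
    for r in bot.spot_point(f,l)[:2]: print(l,np.round(r["conf"],2),np.round(r["position"],1),np.round(atz(f,r["position"],z),4))
E
```

```text
{'clock': 3.9167, 'position': [0.6069, -0.1912, 0.1537], 'tool_rot': [-3.1404, 0.0029, 0.1142], 'force': [0.7, -0.1961, 0.6425]}
thumb_post 0.94 [258.3 230.7] [ 0.5988 -0.1551  0.123 ]
thumb_post 0.23 [269.6 189.1] [ 0.6275 -0.1604  0.123 ]
gauge 0.8 [270.7 187.4] [ 0.6033 -0.1478  0.022 ]
```

View pics/w2.png

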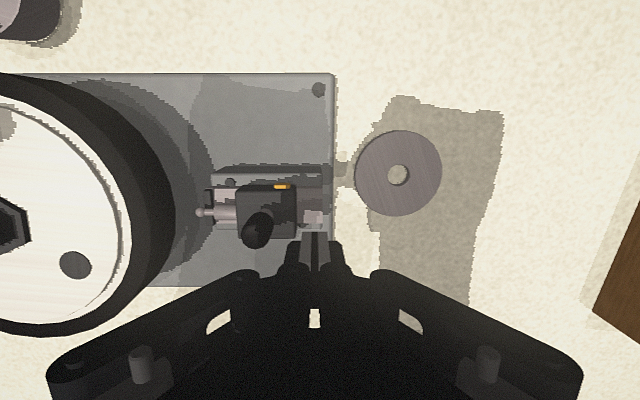

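The post is at about (258,231), with the closed fingertips behind it at (315,240). It's on the same line and clear. I'll lower, then push gently.

Request:
{"name": "carry_out", "arguments": {"rows": [[[-0.003,0,0.02,0],[-0.003,0,0.035,0],[-0.003,0,0.042,0],[-0.003,0,0.042,0],[-0.003,-0.003,0.042,0],[-0.003,-0.006,0.042,0],[-0.003,-0.009,0.042,0],[-0.003,-0.012,0.042,0],[-0.003,-0.015,0.042,0],[-0.003,-0.018,0.042,0],[-0.003,-0.02,0.042,0],[-0.003,-0.021,0.042,0]]]}}

```text
clock: 5.22
position: [0.6028, -0.172, 0.1143]
tool_rot: [3.14, -0.001, 0.113]
force: [2.4, -7.8, 1.6]
grip_width: 0.0002
finger_force: 4.1
```

Request:
{"name": "carry_out", "arguments": {"rows": [[[0,-0.0015,0,0],[0,-0.003,0,0],[0,-0.0045,0,0],[0,-0.006,0,0],[0,-0.0075,0,0],[0,-0.009,0,0],[0,-0.0105,0,0],[0,-0.012,0,0]]]}}

```text
clock: 5.88
position: [0.6014, -0.1604, 0.1142]
tool_rot: [3.14, -0.001, 0.113]
force: [1.5, -8.2, 1.3]
grip_width: 0.0
finger_force: 4.3
```

```bash
python3 - <<'E'
from h import *
s=bot.observe(); print({k:np.round(s[k],4).tolist() for k in ["clock","position","tool_rot","force"]})
f=bot.grab_frame("wrist"); save(f,"w3")
for l,z in dict(thumb_post=.123,nut_top=.129,pointer_home=.087).items():
    for r in bot.spot_point(f,l)[:2]: print(l,np.round(r["conf"],2),np.round(r["position"],1),np.round(atz(f,r["position"],z),4))
E
```

```text
{'clock': 5.8833, 'position': [0.6014, -0.1604, 0.1142], 'tool_rot': [3.1395, -0.0011, 0.1129], 'force': [1.4626, -8.2098, 1.2916]}
thumb_post 0.81 [270.3 252.5] [ 0.5988 -0.1377  0.123 ]
pointer_home 0.84 [195.3 215.1] [ 0.6011 -0.0849  0.087 ]
```

Request:
{"name": "carry_out", "arguments": {"rows": [[[0,-0.001,0,0],[0,-0.002,0,0],[0,-0.003,0,0]]]}}

```text
clock: 6.33
position: [0.6011, -0.1574, 0.1142]
tool_rot: [3.14, -0.001, 0.113]
force: [1.7, -7.7, 1.9]
grip_width: -0.0002
finger_force: 4.2
```

Request:
{"name": "carry_out", "arguments": {"rows": [[[0,-0.0007,0,0],[0,-0.0015,0,0]]]}}

```text
clock: 6.5
position: [0.6009, -0.1559, 0.1142]
tool_rot: [3.14, -0.001, 0.113]
force: [2.5, -8.1, 1.1]
grip_width: 0.0004
finger_force: 4.2
```

Request:
{"name": "carry_out", "arguments": {"rows": [[[0,-0.0007,0,0],[0,-0.0015,0,0]]]}}

```text
clock: 6.67
position: [0.6007, -0.1545, 0.1142]
tool_rot: [3.14, -0.001, 0.113]
force: [1.7, -8.3, 1.8]
grip_width: 0.0001
finger_force: 4.2
```

Request:
{"name": "carry_out", "arguments": {"rows": [[[0,-0.0007,0,0],[0,-0.0015,0,0]]]}}

```text
clock: 6.83
position: [0.6006, -0.1533, 0.1143]
tool_rot: [3.139, -0.001, 0.113]
force: [2.2, -13.4, 1.5]
grip_width: 0.0
finger_force: 6.9
```

Request:
{"name": "carry_out", "arguments": {"rows": [[[0,-0.0005,0,0],[0,-0.001,0,0]]]}}

```text
clock: 7.0
position: [0.6006, -0.1532, 0.1143]
tool_rot: [3.138, -0.001, 0.112]
force: [3.8, -15.8, 0.2]
grip_width: -0.0002
finger_force: 8.2
```

Request:
{"name": "carry_out", "arguments": {"rows": [[[0,-0.0005,0,0],[0,-0.001,0,0]]]}}

```text
clock: 7.17
position: [0.6005, -0.1531, 0.1144]
tool_rot: [3.137, -0.002, 0.112]
force: [4.4, -20.3, -0.2]
grip_width: -0.0
finger_force: 10.3
```

The carriage stopped at y = -0.1532 while the force rose to 20 N, so it's home. Now I'll back off, lift and move over the wheel.

Request:
{"name": "carry_out", "arguments": {"rows": [[[0,0.004,0,0],[0,0.015,0,0],[0,0.015,-0.04,0],[0,0.015,-0.08,0],[0,0.015,-0.12,0],[0.003,-0.02,-0.13,0],[0.003,-0.06,-0.13,0],[0.003,-0.1,-0.13,0],[0.003,-0.14,-0.13,0],[0.003,-0.171,-0.13,0],[0.003,-0.171,-0.13,0]]], "grip": 0.05}}

```text
clock: 8.08
position: [0.5825, 0.0283, 0.2443]
tool_rot: [-3.139, -0.001, 0.122]
force: [-0.1, 0.7, 0.2]
grip_width: 0.0503
finger_force: 0.0
```

```bash
python3 - <<'E'
from tyre import *
s=bot.observe(); print({k:np.round(s[k],4).tolist() for k in ["clock","position","tool_rot","force","grip_width"]})
f=bot.grab_frame("wrist"); save(f,"w4")
for l,z in dict(thumb_post=.123,nut_top=.129,spinner_grip=.142,pointer_home=.087).items():
    for r in bot.spot_point(f,l)[:2]: print(l,np.round(r["conf"],2),np.round(r["position"],1),np.round(atz(f,r["position"],z),4))
E
```

```text
{'clock': 8.0833, 'position': [0.5825, 0.0283, 0.2443], 'tool_rot': [-3.1388, -0.0009, 0.122], 'force': [-0.1456, 0.6503, 0.2136], 'grip_width': 0.0503}
thumb_post 0.83 [481.2 198.8] [ 0.5951 -0.1314  0.123 ]
nut_top 0.83 [320.  198.6] [0.578  0.0229 0.129 ]
nut_top 0.35 [406.1 177.9] [ 0.6073 -0.0535  0.129 ]
spinner_grip 0.92 [323.6 122.6] [0.647  0.0289 0.142 ]
pointer_home 0.56 [407.5 179.3] [ 0.5995 -0.0699  0.087 ]
```

View pics/w4.png

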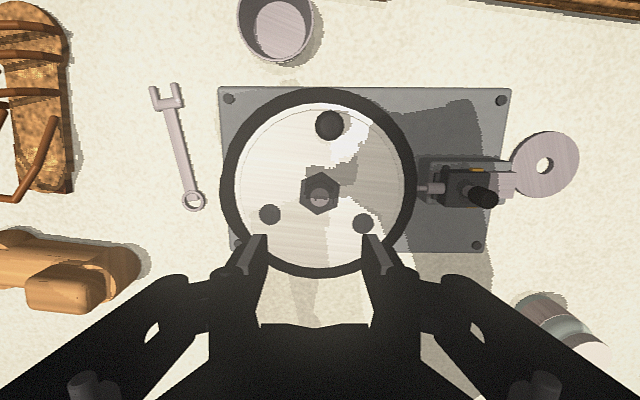

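The knob is at (330,124) and the nut at (320,195). The pointer stands at the tyre at about (418,188), with nothing in the way. Now I'll grasp the knob.

Request:
{"name": "carry_out", "arguments": {"rows": [[[0.035,0.005,0,0],[0.063,0.008,0.01,0],[0.063,0.008,0.04,0],[0.063,0.008,0.07,0],[0.063,0.008,0.095,0],[0.063,0.008,0.11,0],[0.063,0.008,0.118,0],[0.063,0.008,0.118,0]]]}}

```text
clock: 9.0
position: [0.6463, 0.0189, 0.124]
tool_rot: [3.142, 0.002, 0.113]
force: [-0.4, 0.4, -0.1]
grip_width: 0.0502
finger_force: 0.0
```

Request:
{"name": "carry_out", "arguments": {"rows": [[[0,0,0,0],[0,0,0,0],[0,0,0,0],[0,0,0,0],[0,0,0,0],[0,0,0,0]]], "grip": 0.0, "grip_force": 40}}

```text
clock: 9.5
position: [0.6478, 0.0198, 0.1272]
tool_rot: [3.141, -0.002, 0.114]
force: [-0.1, -0.0, 7.4]
grip_width: 0.0225
finger_force: 39.7
```

```bash
cat > arc.py <<'E'
import numpy as np,sys,json
a0,a1,n,dz=map(float,sys.argv[1:5]); R=.066; n=int(n)
A=np.radians(np.linspace(a0,a1,n+1)); 
print(json.dumps([[[round(R*(np.cos(a)-np.cos(A[0])),4),round(-R*(np.sin(a)-np.sin(A[0])),4),dz,0] for a in A[1:]]]))
E
python3 arc.py -8.8 51.2 12 -0.003; python3 arc.py 51.2 111.2 12 0
```

```text
[[[0.0006, -0.0057, -0.003, 0], [0.0008, -0.0115, -0.003, 0], [0.0004, -0.0172, -0.003, 0], [-0.0005, -0.0229, -0.003, 0], [-0.0018, -0.0285, -0.003, 0], [-0.0037, -0.034, -0.003, 0], [-0.006, -0.0392, -0.003, 0], [-0.0088, -0.0443, -0.003, 0], [-0.012, -0.0491, -0.003, 0], [-0.0156, -0.0536, -0.003, 0], [-0.0195, -0.0577, -0.003, 0], [-0.0239, -0.0615, -0.003, 0]]]
[[[-0.0046, -0.0034, 0.0, 0], [-0.0096, -0.0064, 0.0, 0], [-0.0147, -0.009, 0.0, 0], [-0.0201, -0.011, 0.0, 0], [-0.0256, -0.0127, 0.0, 0], [-0.0313, -0.0138, 0.0, 0], [-0.037, -0.0144, 0.0, 0], [-0.0427, -0.0145, 0.0, 0], [-0.0485, -0.0142, 0.0, 0], [-0.0542, -0.0133, 0.0, 0], [-0.0598, -0.0119, 0.0, 0], [-0.0652, -0.0101, 0.0, 0]]]
```

Request:
{"name": "carry_out", "arguments": {"rows": [[[0.0006,-0.0057,-0.003,0],[0.0008,-0.0115,-0.003,0],[0.0004,-0.0172,-0.003,0],[-0.0005,-0.0229,-0.003,0],[-0.0018,-0.0285,-0.003,0],[-0.0037,-0.034,-0.003,0],[-0.006,-0.0392,-0.003,0],[-0.0088,-0.0443,-0.003,0],[-0.012,-0.0491,-0.003,0],[-0.0156,-0.0536,-0.003,0],[-0.0195,-0.0577,-0.003,0],[-0.0239,-0.0615,-0.003,0]]]}}

```text
clock: 10.5
position: [0.616, 0.0799, 0.1281]
tool_rot: [-3.14, -0.0, 0.115]
force: [7.2, 7.8, -21.9]
grip_width: 0.0224
finger_force: 44.5
```

```bash
cat > arc2.py <<'E'
import numpy as np,sys,json
# cx cy cmdx cmdy f0 f1 n dz : rows from commanded pose, end command printed
cx,cy,mx,my,f0,f1,n,dz=map(float,sys.argv[1:9]); n=int(n); y=.113
for k in [1]:
    rows=[]
    for f in np.radians(np.linspace(f0,f1,n+1))[1:]:
        d=np.array([cx+.066*np.cos(f)-mx,cy+.066*np.sin(f)-my])
        rows.append([round(float(d@[np.cos(y),np.sin(y)]),4),round(float(d@[np.sin(y),-np.cos(y)]),4),dz,0])
    print(json.dumps([rows])); a,b=rows[-1][:2]
    print("cmd",mx+a*np.cos(y)+b*np.sin(y),my+a*np.sin(y)-b*np.cos(y))
E
python3 arc2.py .5819 .0234 .6171 .0782 58.9 110 10 0.002
```

```text
[[[-0.0057, -0.0052, 0.002, 0], [-0.0108, -0.0081, 0.002, 0], [-0.0162, -0.0106, 0.002, 0], [-0.0217, -0.0126, 0.002, 0], [-0.0274, -0.0141, 0.002, 0], [-0.0332, -0.015, 0.002, 0], [-0.0391, -0.0155, 0.002, 0], [-0.045, -0.0154, 0.002, 0], [-0.0508, -0.0148, 0.002, 0], [-0.0566, -0.0137, 0.002, 0]]]
cmd 0.55931617085561 0.08543042802411831
```

Request:
{"name": "carry_out", "arguments": {"rows": [[[-0.0057,-0.0052,0.002,0],[-0.0108,-0.0081,0.002,0],[-0.0162,-0.0106,0.002,0],[-0.0217,-0.0126,0.002,0],[-0.0274,-0.0141,0.002,0],[-0.0332,-0.015,0.002,0],[-0.0391,-0.0155,0.002,0],[-0.045,-0.0154,0.002,0],[-0.0508,-0.0148,0.002,0],[-0.0566,-0.0137,0.002,0],[-0.0566,-0.0137,0.002,0]]]}}

```text
clock: 11.42
position: [0.5578, 0.0855, 0.1277]
tool_rot: [-3.142, -0.001, 0.114]
force: [-0.6, 2.5, 7.0]
grip_width: 0.0224
finger_force: 47.9
```

```bash
cat > sweep.py <<'E'
import numpy as np,sys
# cx cy cmdx cmdy then list of phi: one call per phi, with 3 rows (mid, end, end)
cx,cy,mx,my=map(float,sys.argv[1:5]); F=list(map(float,sys.argv[5:])); y=.113
ex=np.array([np.cos(y),np.sin(y)]); ey=np.array([np.sin(y),-np.cos(y)]); m=np.array([mx,my])
for f in F:
    t=np.radians(f); d=np.array([cx+.066*np.cos(t),cy+.066*np.sin(t)])-m
    a,b=round(float(d@ex),4),round(float(d@ey),4)
    print(f,[a,b]); m=m+a*ex+b*ey
print("cmd",m.round(5))
E
python3 arc2.py .5819 .0234 .5593 .0854 110 146 7 0.001
python3 sweep.py .5819 .0234 .52718 .06031 $(seq 149 3 203)
```

```text
[[[-0.0057, 0.0016, 0.001, 0], [-0.0112, 0.0038, 0.001, 0], [-0.0165, 0.0064, 0.001, 0], [-0.0215, 0.0095, 0.001, 0], [-0.0263, 0.013, 0.001, 0], [-0.0307, 0.017, 0.001, 0], [-0.0347, 0.0213, 0.001, 0]]]
cmd 0.5272230874959846 0.060323084635271876
149.0 [-0.0022, 0.0027]
152.0 [-0.002, 0.0028]
155.0 [-0.0019, 0.0029]
158.0 [-0.0017, 0.003]
161.0 [-0.0016, 0.0031]
164.0 [-0.0014, 0.0031]
167.0 [-0.0012, 0.0032]
170.0 [-0.0011, 0.0033]
173.0 [-0.0009, 0.0034]
176.0 [-0.0007, 0.0033]
179.0 [-0.0005, 0.0035]
182.0 [-0.0004, 0.0034]
185.0 [-0.0002, 0.0034]
188.0 [0.0, 0.0035]
191.0 [0.0002, 0.0035]
194.0 [0.0004, 0.0034]
197.0 [0.0005, 0.0034]
200.0 [0.0007, 0.0034]
203.0 [0.0009, 0.0033]
cmd [ 0.52111 -0.00237]
```

Request:
{"name": "carry_out", "arguments": {"rows": [[[-0.0057,0.0016,-0.0005,0],[-0.0112,0.0038,-0.0005,0],[-0.0165,0.0064,-0.0005,0],[-0.0215,0.0095,-0.0005,0],[-0.0263,0.013,-0.0005,0],[-0.0307,0.017,-0.0005,0],[-0.0347,0.0213,-0.0005,0],[-0.0347,0.0213,-0.0005,0]]]}}

```text
clock: 12.08
position: [0.5256, 0.059, 0.1276]
tool_rot: [3.141, 0.0, 0.113]
force: [-0.5, -0.3, 7.0]
grip_width: 0.0221
finger_force: 47.9
```

Request:
{"name": "carry_out", "arguments": {"rows": [[[-0.0011,0.0014,0,0],[-0.0022,0.0027,0,0]]]}}

```text
clock: 12.25
position: [0.5244, 0.0571, 0.1276]
tool_rot: [3.141, -0.001, 0.114]
force: [1.8, 0.0, 5.2]
grip_width: 0.0223
finger_force: 47.7
```

Request:
{"name": "carry_out", "arguments": {"rows": [[[-0.001,0.0014,0,0],[-0.002,0.0028,0,0]]]}}

```text
clock: 12.42
position: [0.5229, 0.0542, 0.1277]
tool_rot: [-3.142, -0.001, 0.114]
force: [2.8, 0.9, 4.6]
grip_width: 0.0228
finger_force: 47.6
```

Request:
{"name": "carry_out", "arguments": {"rows": [[[-0.001,0.0014,0,0],[-0.0019,0.0029,0,0]]]}}

```text
clock: 12.58
position: [0.5215, 0.0514, 0.1276]
tool_rot: [-3.141, -0.001, 0.114]
force: [2.6, 2.1, 6.3]
grip_width: 0.0222
finger_force: 47.7
```

Request:
{"name": "carry_out", "arguments": {"rows": [[[-0.0009,0.0015,0,0],[-0.0017,0.003,0,0]]]}}

```text
clock: 12.75
position: [0.5201, 0.0484, 0.1276]
tool_rot: [-3.141, -0.001, 0.114]
force: [3.4, 3.5, 6.6]
grip_width: 0.0222
finger_force: 47.7
```

Request:
{"name": "carry_out", "arguments": {"rows": [[[-0.0008,0.0015,0,0],[-0.0016,0.0031,0,0]]]}}

```text
clock: 12.92
position: [0.519, 0.0453, 0.1277]
tool_rot: [-3.141, -0.002, 0.114]
force: [3.9, 4.3, 5.4]
grip_width: 0.0227
finger_force: 47.6
```

Request:
{"name": "carry_out", "arguments": {"rows": [[[-0.0007,0.0015,0,0],[-0.0014,0.0031,0,0]]]}}

```text
clock: 13.08
position: [0.518, 0.0421, 0.1277]
tool_rot: [-3.141, -0.002, 0.114]
force: [3.9, 3.6, 5.8]
grip_width: 0.0225
finger_force: 47.6
```

Request:
{"name": "carry_out", "arguments": {"rows": [[[-0.0006,0.0016,0,0],[-0.0012,0.0032,0,0]]]}}

```text
clock: 13.25
position: [0.5172, 0.0389, 0.1277]
tool_rot: [-3.141, -0.002, 0.114]
force: [3.4, 4.3, 5.7]
grip_width: 0.0224
finger_force: 47.6
```

Request:
{"name": "carry_out", "arguments": {"rows": [[[-0.0006,0.0016,0,0],[-0.0011,0.0033,0,0]]]}}

```text
clock: 13.42
position: [0.5165, 0.0355, 0.1277]
tool_rot: [-3.141, -0.002, 0.114]
force: [3.2, 4.3, 5.5]
grip_width: 0.0222
finger_force: 47.6
```

Request:
{"name": "carry_out", "arguments": {"rows": [[[-0.0005,0.0017,0,0],[-0.0009,0.0034,0,0]]]}}

```text
clock: 13.58
position: [0.5159, 0.032, 0.1277]
tool_rot: [-3.141, -0.002, 0.114]
force: [4.1, 5.6, 5.4]
grip_width: 0.0223
finger_force: 47.6
```

Request:
{"name": "carry_out", "arguments": {"rows": [[[-0.0004,0.0017,0,0],[-0.0007,0.0033,0,0]]]}}

```text
clock: 13.75
position: [0.5156, 0.0286, 0.1276]
tool_rot: [-3.141, -0.002, 0.114]
force: [3.6, 4.7, 5.1]
grip_width: 0.0224
finger_force: 47.7
```

Request:
{"name": "carry_out", "arguments": {"rows": [[[-0.0003,0.0017,0,0],[-0.0005,0.0035,0,0]]]}}

```text
clock: 13.92
position: [0.5155, 0.025, 0.1276]
tool_rot: [-3.141, -0.002, 0.114]
force: [2.7, 2.9, 6.7]
grip_width: 0.0221
finger_force: 47.7
```

Request:
{"name": "carry_out", "arguments": {"rows": [[[-0.0002,0.0017,0,0],[-0.0004,0.0034,0,0]]]}}

```text
clock: 14.08
position: [0.5155, 0.0214, 0.1277]
tool_rot: [-3.141, -0.002, 0.114]
force: [3.2, 2.8, 6.1]
grip_width: 0.0223
finger_force: 47.7
```

Request:
{"name": "carry_out", "arguments": {"rows": [[[-0.0001,0.0017,0,0],[-0.0002,0.0034,0,0]]]}}

```text
clock: 14.25
position: [0.5157, 0.0179, 0.1276]
tool_rot: [-3.141, -0.002, 0.114]
force: [3.6, 2.5, 6.0]
grip_width: 0.0223
finger_force: 47.7
```

Request:
{"name": "carry_out", "arguments": {"rows": [[[0,0.0018,0,0],[0,0.0035,0,0]]]}}

```text
clock: 14.42
position: [0.5161, 0.0143, 0.1277]
tool_rot: [-3.141, -0.002, 0.114]
force: [3.5, 2.5, 5.6]
grip_width: 0.0224
finger_force: 47.7
```

Request:
{"name": "carry_out", "arguments": {"rows": [[[0.0001,0.0018,0,0],[0.0002,0.0035,0,0]]]}}

```text
clock: 14.58
position: [0.5167, 0.0108, 0.1277]
tool_rot: [-3.141, -0.002, 0.114]
force: [3.4, 1.9, 5.4]
grip_width: 0.0223
finger_force: 47.7
```

Request:
{"name": "carry_out", "arguments": {"rows": [[[0.0002,0.0017,0,0],[0.0004,0.0034,0,0]]]}}

```text
clock: 14.75
position: [0.5175, 0.0075, 0.1277]
tool_rot: [-3.141, -0.002, 0.114]
force: [2.7, 1.4, 5.8]
grip_width: 0.0224
finger_force: 47.7
```

Request:
{"name": "carry_out", "arguments": {"rows": [[[0.0003,0.0017,0,0],[0.0005,0.0034,0,0]]]}}

```text
clock: 14.92
position: [0.5184, 0.0042, 0.1277]
tool_rot: [-3.141, -0.002, 0.114]
force: [3.9, 2.8, 4.7]
grip_width: 0.0223
finger_force: 47.6
```

Request:
{"name": "carry_out", "arguments": {"rows": [[[0.0004,0.0017,0,0],[0.0007,0.0034,0,0]]]}}

```text
clock: 15.08
position: [0.5195, 0.0009, 0.1277]
tool_rot: [-3.141, -0.002, 0.114]
force: [3.5, 2.3, 5.3]
grip_width: 0.0229
finger_force: 47.6
```

Request:
{"name": "carry_out", "arguments": {"rows": [[[0.0005,0.0017,0,0],[0.0009,0.0033,0,0]]]}}

```text
clock: 15.25
position: [0.5208, -0.0022, 0.1277]
tool_rot: [-3.141, -0.002, 0.114]
force: [4.0, 3.3, 4.3]
grip_width: 0.0221
finger_force: 47.6
```

Request:
{"name": "carry_out", "arguments": {"rows": [[[-0.0005,-0.0017,0,0],[-0.0009,-0.0033,0,0]]]}}

```text
clock: 15.42
position: [0.5197, 0.0007, 0.1276]
tool_rot: [3.142, -0.002, 0.114]
force: [4.2, 0.3, 5.4]
grip_width: 0.0222
finger_force: 47.6
```

Request:
{"name": "carry_out", "arguments": {"rows": [[[-0.0004,-0.0017,0,0],[-0.0007,-0.0034,0,0]]]}}

```text
clock: 15.58
position: [0.5185, 0.004, 0.1277]
tool_rot: [3.141, -0.002, 0.114]
force: [4.5, 0.2, 5.2]
grip_width: 0.0224
finger_force: 47.6
```

Request:
{"name": "carry_out", "arguments": {"rows": [[[-0.0003,-0.0017,0,0],[-0.0005,-0.0034,0,0]]]}}

```text
clock: 15.75
position: [0.5175, 0.0074, 0.1276]
tool_rot: [3.141, -0.002, 0.114]
force: [3.1, -0.8, 6.5]
grip_width: 0.0221
finger_force: 47.6
```

Request:
{"name": "carry_out", "arguments": {"rows": [[[-0.0002,-0.0017,0,0],[-0.0004,-0.0034,0,0]]]}}

```text
clock: 15.92
position: [0.5168, 0.0107, 0.1277]
tool_rot: [3.141, -0.002, 0.114]
force: [4.3, -0.2, 5.1]
grip_width: 0.0218
finger_force: 47.6
```

Request:
{"name": "carry_out", "arguments": {"rows": [[[-0.0001,-0.0018,0,0],[-0.0002,-0.0035,0,0]]]}}

```text
clock: 16.08
position: [0.5162, 0.0141, 0.1277]
tool_rot: [3.141, -0.002, 0.114]
force: [4.3, -0.7, 5.5]
grip_width: 0.0226
finger_force: 47.6
```

Request:
{"name": "carry_out", "arguments": {"rows": [[[0,-0.0018,0,0],[0,-0.0035,0,0]]]}}

```text
clock: 16.25
position: [0.5158, 0.0173, 0.1277]
tool_rot: [3.141, -0.002, 0.114]
force: [4.2, -2.2, 6.2]
grip_width: 0.0225
finger_force: 47.7
```

Request:
{"name": "carry_out", "arguments": {"rows": [[[0.0001,-0.0017,0,0],[0.0002,-0.0034,0,0]]]}}

```text
clock: 16.42
position: [0.5155, 0.0204, 0.1276]
tool_rot: [3.141, -0.001, 0.113]
force: [3.2, -4.1, 6.9]
grip_width: 0.0221
finger_force: 47.7
```

Request:
{"name": "carry_out", "arguments": {"rows": [[[0.0002,-0.0017,0,0],[0.0004,-0.0034,0,0]]]}}

```text
clock: 16.58
position: [0.5155, 0.0236, 0.1276]
tool_rot: [3.141, -0.001, 0.113]
force: [3.1, -5.0, 7.5]
grip_width: 0.0222
finger_force: 47.8
```

Request:
{"name": "carry_out", "arguments": {"rows": [[[0.0003,-0.0017,0,0],[0.0005,-0.0035,0,0]]]}}

```text
clock: 16.75
position: [0.5155, 0.027, 0.1277]
tool_rot: [3.14, -0.001, 0.113]
force: [3.4, -5.1, 7.7]
grip_width: 0.0227
finger_force: 47.9
```

Request:
{"name": "carry_out", "arguments": {"rows": [[[0.0004,-0.0017,0,0],[0.0007,-0.0033,0,0]]]}}

```text
clock: 16.92
position: [0.5158, 0.0303, 0.1276]
tool_rot: [3.14, -0.001, 0.113]
force: [3.0, -5.8, 9.2]
grip_width: 0.0223
finger_force: 47.9
```

Request:
{"name": "carry_out", "arguments": {"rows": [[[0.0005,-0.0017,0,0],[0.0009,-0.0034,0,0]]]}}

```text
clock: 17.08
position: [0.5162, 0.0338, 0.1276]
tool_rot: [3.14, -0.001, 0.113]
force: [2.1, -7.3, 9.2]
grip_width: 0.022
finger_force: 48.0
```

Request:
{"name": "carry_out", "arguments": {"rows": [[[0.0006,-0.0016,0,0],[0.0011,-0.0033,0,0]]]}}

```text
clock: 17.25
position: [0.5168, 0.0371, 0.1276]
tool_rot: [3.14, -0.0, 0.113]
force: [0.8, -6.4, 10.0]
grip_width: 0.0222
finger_force: 48.1
```

Request:
{"name": "carry_out", "arguments": {"rows": [[[0.0006,-0.0016,0,0],[0.0012,-0.0032,0,0]]]}}

```text
clock: 17.42
position: [0.5176, 0.0405, 0.1276]
tool_rot: [3.14, -0.0, 0.113]
force: [1.4, -5.5, 10.8]
grip_width: 0.0223
finger_force: 48.1
```

Request:
{"name": "carry_out", "arguments": {"rows": [[[0.0007,-0.0015,0,0],[0.0014,-0.0031,0,0]]]}}

```text
clock: 17.58
position: [0.5185, 0.0438, 0.1276]
tool_rot: [3.14, -0.0, 0.113]
force: [-0.1, -3.8, 9.7]
grip_width: 0.0226
finger_force: 48.1
```

Request:
{"name": "carry_out", "arguments": {"rows": [[[0.0008,-0.0015,0,0],[0.0016,-0.0031,0,0]]]}}

```text
clock: 17.75
position: [0.5197, 0.0473, 0.1276]
tool_rot: [3.141, -0.0, 0.113]
force: [-0.6, -3.9, 10.6]
grip_width: 0.0222
finger_force: 48.2
```

Request:
{"name": "carry_out", "arguments": {"rows": [[[0.0009,-0.0015,0,0],[0.0017,-0.003,0,0]]]}}

```text
clock: 17.92
position: [0.5211, 0.0506, 0.1276]
tool_rot: [3.141, -0.0, 0.113]
force: [-0.1, -2.8, 9.6]
grip_width: 0.0223
finger_force: 48.2
```

Request:
{"name": "carry_out", "arguments": {"rows": [[[0.001,-0.0014,0,0],[0.0019,-0.0029,0,0]]]}}

```text
clock: 18.08
position: [0.5227, 0.0538, 0.1276]
tool_rot: [3.141, -0.0, 0.113]
force: [-0.4, -1.6, 11.0]
grip_width: 0.0225
finger_force: 48.2
```

Request:
{"name": "carry_out", "arguments": {"rows": [[[0.001,-0.0014,0,0],[0.002,-0.0028,0,0]]]}}

```text
clock: 18.25
position: [0.5244, 0.057, 0.1276]
tool_rot: [3.141, -0.0, 0.114]
force: [0.1, -0.6, 9.2]
grip_width: 0.0227
finger_force: 48.1
```

Request:
{"name": "carry_out", "arguments": {"rows": [[[0.0011,-0.0014,0,0],[0.0022,-0.0027,0,0]]]}}

```text
clock: 18.42
position: [0.5262, 0.06, 0.1276]
tool_rot: [3.141, -0.0, 0.114]
force: [-1.0, -0.4, 10.0]
grip_width: 0.0221
finger_force: 48.2
```

```bash
cat > fit.py <<'E'
import numpy as np
from scipy.optimize import least_squares
up="""5256 590 -.5 -.3;5244 571 1.8 0;5229 542 2.8 .9;5215 514 2.6 2.1;5201 484 3.4 3.5;5190 453 3.9 4.3;5180 421 3.9 3.6;5172 389 3.4 4.3;5165 355 3.2 4.3;5159 320 4.1 5.6;5156 286 3.6 4.7;5155 250 2.7 2.9;5155 214 3.2 2.8;5157 179 3.6 2.5;5161 143 3.5 2.5;5167 108 3.4 1.9;5175 75 2.7 1.4;5184 42 3.9 2.8;5195 9 3.5 2.3;5208 -22 4 3.3"""
dn="""5197 7 4.2 .3;5185 40 4.5 .2;5175 74 3.1 -.8;5168 107 4.3 -.2;5162 141 4.3 -.7;5158 173 4.2 -2.2;5155 204 3.2 -4.1;5155 236 3.1 -5;5155 270 3.4 -5.1;5158 303 3 -5.8;5162 338 2.1 -7.3;5168 371 .8 -6.4;5176 405 1.4 -5.5;5185 438 -.1 -3.8;5197 473 -.6 -3.9;5211 506 -.1 -2.8;5227 538 -.4 -1.6;5244 570 .1 -.6;5262 600 -1 -.4"""
A=lambda s:np.array([[float(v) for v in r.split()] for r in s.split(";")])
U,D=A(up),A(dn); P=np.r_[U,D][:,:2]*1e-4
P3=np.r_[P,[[.6478,.0198],[.616,.0799],[.5578,.0855]]]
c=least_squares(lambda p:np.hypot(*(P3-p[:2]).T)-p[2],[.58,.02,.066]).x; print("centre",c.round(4))
def conv(M):
    d=M[:,:2]*1e-4-c[:2]; ph=np.arctan2(d[:,1],d[:,0]); ph=np.where(ph<0,ph+2*np.pi,ph)
    return np.degrees(ph),-M[:,2]*np.sin(ph)+M[:,3]*np.cos(ph),M[:,2]*np.cos(ph)+M[:,3]*np.sin(ph)
u,d=conv(U),conv(D)
g=np.arange(150,203,3)
fu=np.interp(g,u[0],u[1]);o=np.argsort(d[0]);fd=np.interp(g,d[0][o],d[1][o])
for t in zip(g,fu.round(1),fd.round(1),((fd-fu)/2).round(2),((fd+fu)/2).round(2)):print(*t)
def bump(x,c0,w): t=np.clip((x-c0)/w,-1,1); return .5*(1+np.cos(np.pi*t))
def bumpd(x,c0,w): t=np.clip((x-c0)/w,-1,1); return np.sin(np.pi*t)
def res(p):
    c0,w,a,s,f,b,b1=p
    m=lambda x,sg: sg*(f+a*bump(x,c0,w))+s*bumpd(x,c0,w)+b+b1*(x-175)/25
    return np.r_[(m(u[0][1:],-1)-u[1][1:]),(m(d[0],1)-d[1])]
for s0 in (0,):
    r=least_squares(res,[172,18,5,0,.8,0,0],loss="soft_l1"); print(r.x.round(2),(2*r.cost/38)**.5, "sd c",np.sqrt(np.linalg.inv(r.jac.T@r.jac)[0,0])*.6)
E
python3 fit.py
```

```text
centre [0.5816 0.0238 0.0661]
150 -1.0 0.5 0.77 -0.24
153 -2.2 1.6 1.92 -0.31
156 -3.4 2.6 2.97 -0.4
159 -4.8 3.8 4.27 -0.48
162 -5.1 3.7 4.37 -0.69
165 -4.7 4.8 4.76 0.06
168 -4.9 6.0 5.43 0.54
171 -5.3 6.8 6.07 0.76
174 -5.6 5.6 5.63 -0.0
177 -4.2 5.0 4.57 0.39
180 -2.9 5.0 3.93 1.07
183 -2.5 4.2 3.36 0.84
186 -2.1 2.4 2.27 0.15
189 -1.8 1.3 1.52 -0.26
192 -1.1 1.1 1.11 0.04
195 -0.9 1.5 1.18 0.27
198 -1.4 1.2 1.26 -0.1
201 -1.1 1.2 1.14 0.05
[ 1.6989e+02  2.3720e+01  4.6800e+00  5.5000e-01  1.0800e+00  6.0000e-02
 -1.0000e-01] 0.47949514532687015 sd c 0.5379056169099822
```

```bash
python3 arc2.py .5818 .0236 .5272 .0603 146.5 170.3 12 -0.0006
```

```text
[[[-0.0019, 0.002, -0.0006, 0], [-0.0033, 0.0038, -0.0006, 0], [-0.0046, 0.0057, -0.0006, 0], [-0.0058, 0.0076, -0.0006, 0], [-0.007, 0.0096, -0.0006, 0], [-0.0081, 0.0116, -0.0006, 0], [-0.0092, 0.0136, -0.0006, 0], [-0.0101, 0.0157, -0.0006, 0], [-0.011, 0.0178, -0.0006, 0], [-0.0119, 0.0199, -0.0006, 0], [-0.0126, 0.0221, -0.0006, 0], [-0.0133, 0.0242, -0.0006, 0]]]
cmd 0.5167136075629185 0.03475463694414348
```

Request:
{"name": "carry_out", "arguments": {"rows": [[[-0.0019,0.002,-0.0006,0],[-0.0033,0.0038,-0.0006,0],[-0.0046,0.0057,-0.0006,0],[-0.0058,0.0076,-0.0006,0],[-0.007,0.0096,-0.0006,0],[-0.0081,0.0116,-0.0006,0],[-0.0092,0.0136,-0.0006,0],[-0.0101,0.0157,-0.0006,0],[-0.011,0.0178,-0.0006,0],[-0.0119,0.0199,-0.0006,0],[-0.0126,0.0221,-0.0006,0],[-0.0133,0.0242,-0.0006,0]]]}}

```text
clock: 19.42
position: [0.5163, 0.035, 0.1278]
tool_rot: [-3.141, -0.002, 0.114]
force: [8.0, 3.7, -6.7]
grip_width: 0.0226
finger_force: 46.3
```

Request:
{"name": "carry_out", "arguments": {"rows": [[[0,0,0,0],[0,0,0,0],[0,0,0,0]]]}}

```text
clock: 19.67
position: [0.5161, 0.0338, 0.1277]
tool_rot: [3.141, -0.001, 0.113]
force: [7.1, -3.3, -3.6]
grip_width: 0.0223
finger_force: 46.6
```

Request:
{"name": "carry_out", "arguments": {"rows": [[[0.0006,-0.001,0.0003,0],[0.001,-0.0018,0.0003,0],[0.001,-0.0018,0.0003,0],[0.001,-0.0018,0.0003,0]]]}}

```text
clock: 20.0
position: [0.5165, 0.036, 0.1276]
tool_rot: [3.141, -0.0, 0.114]
force: [1.5, -3.0, 5.7]
grip_width: 0.0222
finger_force: 47.6
```

Request:
{"name": "carry_out", "arguments": {"rows": [[[0.0002,0.0005,0,0],[0.0002,0.0006,0,0],[0.0002,0.0006,0,0],[0.0002,0.0006,0,0]]]}}

```text
clock: 20.33
position: [0.5166, 0.0359, 0.1276]
tool_rot: [3.141, 0.0, 0.114]
force: [-0.8, -0.7, 7.9]
grip_width: 0.0226
finger_force: 47.9
```

Request:
{"name": "carry_out", "arguments": {"rows": [[[0,0,0,0],[0,0,0,0],[0,0,0,0],[0,0,0,0],[0,0,0,0],[0,0,-0.01,0],[0,0,-0.03,0],[0,0,-0.06,0],[0,0,-0.1,0],[0,0,-0.14,0],[0,0,-0.18,0],[0,0,-0.2,0]]], "grip": 0.05}}

```text
clock: 21.33
position: [0.5175, 0.0365, 0.3329]
tool_rot: [-3.141, -0.005, 0.114]
force: [-0.7, 0.2, -0.3]
grip_width: 0.0503
finger_force: 0.0
```

Request:
{"name": "carry_out", "arguments": {"rows": [[[-0.04,0.04,0,0],[-0.07,0.06,0,0],[-0.07,0.06,0,0],[-0.07,0.06,0,0]]]}}

```text
clock: 21.67
position: [0.4524, -0.0336, 0.3286]
tool_rot: [3.14, -0.001, 0.111]
force: [0.0, 0.1, -0.2]
grip_width: 0.0502
finger_force: 0.0
```

```bash
python3 - <<'E'
from tyre import *
s=open('tyre.py').read().replace('(k>8)&(I[:,8]<T)','(k>0)').replace('.088,.115','.0945,.115'); exec(s)
s=bot.observe(); print({k:np.round(s[k],4).tolist() for k in ["clock","position","force","grip_width"]})
f=bot.grab_frame("wrist"); save(f,"w5")
for l,z in dict(thumb_post=.123,nut_top=.129,spinner_grip=.142,pointer_home=.087).items():
    for r in bot.spot_point(f,l)[:1]: print(l,np.round(r["conf"],2),np.round(r["position"],1),np.round(atz(f,r["position"],z),4))
x,dd,ok=tyre(f,(.5805,.0222),T=95); print(np.round(x,4))
print([(int(i*6),round(float(np.median(dd[i*6:i*6+6])),1)) for i in range(60)])
E
```

```text
{'clock': 21.6667, 'position': [0.4524, -0.0336, 0.3286], 'force': [0.0493, 0.0879, -0.2192], 'grip_width': 0.0502}
thumb_post 0.71 [414.4  60.4] [ 0.595  -0.1311  0.123 ]
nut_top 0.83 [277.   56.9] [0.5804 0.0217 0.129 ]
spinner_grip 0.76 [256.3 115.3] [0.5163 0.0383 0.142 ]
pointer_home 0.89 [357.4  64.9] [ 0.5902 -0.0725  0.087 ]
[0.5797 0.0224 0.0995]
[(0, -3.9), (6, -4.0), (12, -4.0), (18, -4.0), (24, -4.1), (30, -4.2), (36, -4.2), (42, -4.3), (48, -4.4), (54, -4.5), (60, 0.3), (66, 0.4), (72, 0.2), (78, -0.2), (84, -0.1), (90, -0.3), (96, -0.1), (102, -0.3), (108, -0.0), (114, -0.3), (120, 0.5), (126, 0.0), (132, 0.3), (138, 0.0), (144, 0.5), (150, 0.1), (156, 0.4), (162, -0.2), (168, 0.1), (174, -0.0), (180, 0.3), (186, -0.1), (192, -0.4), (198, -0.6), (204, -0.9), (210, -0.8), (216, -0.5), (222, 0.2), (228, 0.2), (234, 0.1), (240, -0.4), (246, -0.1), (252, 0.1), (258, 1.7), (264, 7.4), (270, 1.8), (276, 3.2), (282, 2.3), (288, 0.3), (294, -1.6), (300, -1.6), (306, -2.1), (312, -1.7), (318, -4.0), (324, -4.0), (330, -3.9), (336, -3.9), (342, -3.9), (348, -3.9), (354, -3.9)]
```

View pics/w5.png

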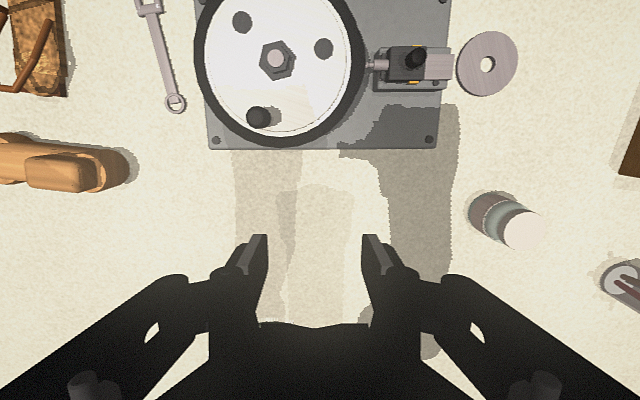

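The knob at (257,116) is where I left it, and the pointer at (375,64) touches the swelling in the tyre. The fingers are clear and the bystanders are undisturbed.

```bash
python3 -c "
from workcell import bot
print(bot.job_done())"
```

```text
the job is handed in; nothing more can be done
None
```

I slid the gauge home (at most about 21 N on the post), stopped the wheel by feel with the high spot's crown within about 1° of the pointer, let go of the knob and handed the job in at about 22 s; no verdict came back.

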